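# Set the batch number and stamp the test cassette

## Robot

A 6-joint arm with a two-finger parallel gripper is mounted at the origin on a cart in front of the work surface, level with it; the furniture and walls round the work are solid. World frame = base frame: x ahead of the robot, y to its left, z up, the work surface at z = 0. Lengths are in m, angles in rad, forces in N, time in s.
With the tool pointing down it reaches from about 0.2 to 0.875 m from the base axis. Payload 3.4 kg.
Tool frame: the origin (TCP) lies between the finger pads; the fingertips stand 25 mm ahead of it and the grasp point (between the pads) lies 6 mm ahead of it (r.nose_length is the z of the fingertips in the tool frame, in m); z points along the fingers, y is the line along which they close (so a half turn about z gives the same grasp; the last joint's range is limited). The gripper opens to 94 mm and grips with 3 to 60 N. Pads are 16 mm wide; open, the fingers measure 119 mm over their backs; the gripper's body (75 mm by 177 mm) begins 78 mm behind the grasp point.
Start: joints at [-1.46, 0.276, 1.505, -0, 1.361, -0.121], TCP at [0.132, -0.56, 0.209] pointing down, gripper open.
Joint ranges: [-2.89, 2.89], [-0.75, 2.08], [0.22, 2.7], [-1.18, 4.32], [0.11, 2.71], [-2.7, 2.7]. Speed limits (rad/s): [2.57, 2.57, 3.14, 3.14, 3.14, 3.14].

## Interface

Orientations are given as a unit quaternion [w, x, y, z].
In Python, from plant import r, gripper_to, inverse_kinematics, vision, models, telemetry gives the robot as it stands. Calls block until the motion is done:
- r.move_to(position, orientation): joint-space move of the TCP to a pose.
- r.move_l(position, rot=None, vel=0.15, guard=None): straight line of the TCP; rot=None keeps the orientation; vel is the mean speed in m/s. With guard (N) it stops when the force on the tool has changed by that much, and returns True; else False.
- r.movej(angles): joint-space move.
- gripper_to(opening, f_grip=None): finger opening in m; f_grip is the grip in N (None keeps the last); returns when the fingers have stopped.
- r.hold(seconds).
- inverse_kinematics(position, orientation): joint angles nearest the present ones, or None.
- vision.snapshot(name): name is "side" or "top"; returns the picture (480x640x3 uint8, red, green, blue); there is no depth.
- vision.get_calibration(name): a dict with "fx", "fy", "cx", "cy" (pixels), "D" ([k1, k2, p1, p2, k3] as OpenCV has them; the pictures are not rectified), "position" and "orientation" of the camera in the world. Camera axes: x right, y down, z forward; pixel columns grow to the right and rows downward; lengths in m; the calibration is good to about 2 mm. A picture is of the moment at which its call begins. get_calibration takes no time and is no camera call.
A pose or a line that the arm cannot do raises r.PlanningError and nothing moves.
- r.sign_off(): hands the job in; it is judged then, once.
Trained networks look in the newest picture that a camera, given by its name, has taken for a name from the list of things; names that differ only in an ending like _2 or _b are one class to them, and where a whole thing is asked for, a point or a joint stands for the part that bears it (a point fixed in the world has none). Each returns a list of dicts, best first, with "score" (0 to 1); they miss things now and then, are a little off and sometimes report something else, mostly with a low value. They report only what shows in the picture. A call takes as long as a camera call.
- models.boxes_of(thing, camera): "at" ([x, y, z] in m, in world coordinates, good to about 4 mm: the middle of the surface that is visible of it).
- models.regions_of(thing, camera): "pixels" (480x640 bool, what is visible of it).
- models.mark_of(thing, camera): "at" ([x, y, z] in m, in world coordinates, good to about 4 mm: a listed point, or the origin of a listed thing).
Readings, each from a call of its own:
- telemetry.current_t(): time.
- telemetry.current_joints(): joint angles.
- telemetry.current_dq(): joint speeds.
- telemetry.current_joint_efforts(): joint torques, N m.
- telemetry.current_ee_pos(): TCP position.
- telemetry.current_tool_rot(): TCP orientation.
- telemetry.current_wrist_force(): force on the tool from outside, world axes, zero at the start.
- telemetry.current_torque(): the same for the moment, N m.
- telemetry.current_opening(): finger opening in m.
- telemetry.current_finger_force(): force on a finger pad.
Only numpy, scipy, OpenCV 4.12 (cv2) and the standard library are available. Lean on these libraries where they do the work, as an engineer would, in place of code of your own. Each camera call takes 0.05 s, during which the arm holds its last target. There are 200 camera calls.

## Task

The bench marker must stamp batch number 7 on the test cassette that lies in its nest. With the fingertips feel for the grey ribbed thumb ring, press gently on it and drag it round until the 7 stands in the middle of the window and take the fingers off; only then push the stamp's plunger down, firmly but without forcing it, so that its sprung foot bears on the cassette, and let it spring back up. Leave the number at 7, the cassette in its nest and the other things on the table where they are.

Things in the scene. Friction and masses are not known exactly. Their poses are not given: they have to be found in the camera images.
- marker_base: Fixed bench marker on a grey base plate 150 x 214 x 14 mm. Origin under the plate's centre, on the worktop; x to its back (away from the robot at yaw 0), y to its left, z up. Left (y +20 to +62 mm): white round hood with a window over the number drum; left of that the grey thumb ring. Right (y -60 mm): white C-frame, arm 80 to 100 mm high, with the plunger over the nest.
- ring_center (a point): Nominal centre of the grey ribbed thumb ring (marker x 0, y +78, z 80 mm): a wheel of radius 50 mm (ribs 0.5 mm proud), 20 mm wide (y +68 to +88 mm), axle along the marker's y, one with the number drum. Hood, drum and ring are clamped on a pillar, set up to 9 mm higher or lower than this point says. The hood's top is 7 mm lower than the ring's and ends 6 mm beside it.
- ring_top (a point): Nominal top of the thumb ring, 130 mm above the worktop; the true top is 121 to 139 mm high and must be felt. The axle is sprung: after about 2 N it gives way downward 1 mm per 7 N. Turning takes about 3.5 N along the rim, so a touch of less than about 6 N slips; the drum stays where it is left. A push of more than 12 N on the ring would damage it.
- window (a point): Nominal centre of the window (its height varies with the head, as the ring's), 28 mm wide, 24 mm high, in the hood; it faces the robot and upward (40 deg from vertical towards the marker's -x). Black numerals 0 to 9, 15 mm high, on the white drum; small black marks at both sides show the window's middle.
- drum (a joint): Angle of the drum, rad: number n stands in the middle of the window at n x 0.6283 (7 at 4.398). It grows, and the numbers count up, as the top of the thumb ring moves to the marker's +x (away from the robot). Stops at -0.25 and 5.9. At the start a number from 3 to 5 shows or is near.
- plunger_top (a point): Centre of the top of the plunger's black knob, 34 mm across, 136 mm above the worktop when up. It goes straight down 20 mm to its stop.
- plunger (a joint): Travel of the plunger, m: 0 up, 0.020 fully down; light return spring (1 N at first, 4 N fully down). The foot meets the cassette at 0.012; from there the foot's own spring adds 1.2 N per mm (about 7 N at 0.017, 11 N at 0.020). The stop is hard; the knob must not be pushed with more than 24 N.
- foot: Rubber foot 18 x 10 mm under the plunger, its origin at the centre of its underside, 32 mm above the worktop when up.
- cassette: White test cassette 65 x 13 x 4 mm lying in a shallow steel nest under the foot, lengthwise along the marker's x; origin under its centre, 16 mm above the worktop. Not to be handled.
- pen: Black felt pen, 137 mm, loose on the table just in front of the marker. Bystander.
- forceps: Steel forceps, 136 mm, loose on the table behind the marker. Bystander.
- bottle_amber: Amber bottle, 60 mm across, 98 mm high, to the right of the marker. Bystander.
- bottle_white: White bottle, 48 mm across, 93 mm high, at the left back. Bystander.

How it is judged:
By the outcome, as a careful person would: the job done as asked, in the order asked, and still so for the second after the job is handed in, with the robot touching nothing.
It also fails if it takes over 61 s, if anything falls off the work surface, if the arm or the gripper's body presses on something with over 40 N, if the wrist force passes 120 N, or if a joint passes its speed limit or range.

## Working session

There is one attempt and no reset: what is moved stays moved. The work goes in short steps, each a Python script; the robot and the scene stay as the last script left them, time stands still between calls to the robot, and variables do not carry over. Pictures are saved under pics/ and viewed, at most 10 in all, crops included, and the job is handed in when it is done.

```bash
mkdir -p pics; ls; python3 - <<'E'
from plant import r, vision, models, telemetry
import cv2, numpy as np
for c in("side","top"):
    im=vision.snapshot(c); cv2.imwrite(f"pics/{c}0.png",im[:,:,::-1])
    k=vision.get_calibration(c); print(c,k)
    for t in("marker_base","ring_center","ring_top","window","plunger_top","foot","cassette","bottle_amber","bottle_white","pen"):
        print(t,[(np.round(d["at"],4).tolist(),round(d["score"],2)) for d in models.mark_of(t,c)[:2]])
print(telemetry.current_t(),telemetry.current_tool_rot(),r.nose_length)
E
```

```text
pics
side {'fx': 435.82335265950843, 'fy': 435.82335265950843, 'cx': 324.8885946908808, 'cy': 244.01193339409568, 'D': array([-0.00058957,  0.        ,  0.        ,  0.        ,  0.        ]), 'position': array([ 0.47271326, -0.77652712,  0.77814754]), 'orientation': array([-0.44901376,  0.89276439, -0.03380915,  0.01467449])}
marker_base [([0.5494, 0.1115, -0.0061], 0.87), ([0.685, 0.41, -0.0023], 0.29)]
ring_center [([0.5455, 0.1922, 0.0791], 0.75)]
ring_top [([0.548, 0.1877, 0.1281], 0.7)]
window [([0.5185, 0.1545, 0.1167], 0.85)]
plunger_top [([0.5456, 0.0518, 0.1362], 0.69), ([0.6595, 0.1502, -0.0013], 0.35)]
foot [([0.5487, 0.0516, 0.0348], 0.38)]
cassette [([0.5476, 0.0529, 0.0165], 0.55)]
bottle_amber [([0.4136, -0.1989, 0.0], 0.91)]
bottle_white [([0.6819, 0.4135, -0.0012], 0.57)]
pen [([0.4505, 0.116, -0.0008], 0.66)]
top {'fx': 539.5714383584514, 'fy': 539.5714383584514, 'cx': 314.4883150999268, 'cy': 239.39307273269642, 'D': array([-0.10521242,  0.        ,  0.        ,  0.        ,  0.        ]), 'position': array([0.39761007, 0.08238348, 1.16041066]), 'orientation': array([ 0.05996895, -0.69799368,  0.71225917, -0.04353658])}
marker_base [([0.5456, 0.1107, -0.0035], 0.71)]
ring_center [([0.5513, 0.1921, 0.0737], 0.62)]
ring_top [([0.5498, 0.1933, 0.1283], 0.71)]
window [([0.5193, 0.1531, 0.1104], 0.76)]
plunger_top [([0.5504, 0.0568, 0.1351], 0.55)]
foot []
cassette [([0.5454, 0.0513, 0.0164], 0.5)]
bottle_amber [([0.4163, -0.1945, -0.0007], 0.65)]
bottle_white [([0.6814, 0.4159, 0.0005], 0.59)]
pen [([0.4526, 0.1096, -0.0003], 0.53), ([0.5474, 0.0563, 0.1349], 0.17)]
1.1 [9.10440691e-05 9.93289922e-01 1.15650865e-01 9.89447898e-06] 0.025
```

View pics/top0.png

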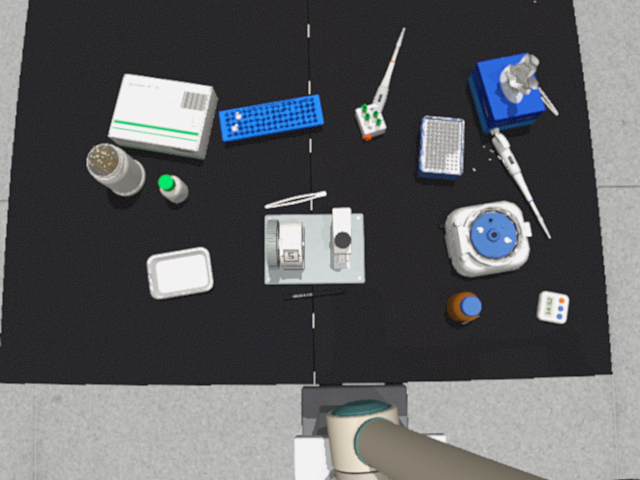

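View pics/side0.png

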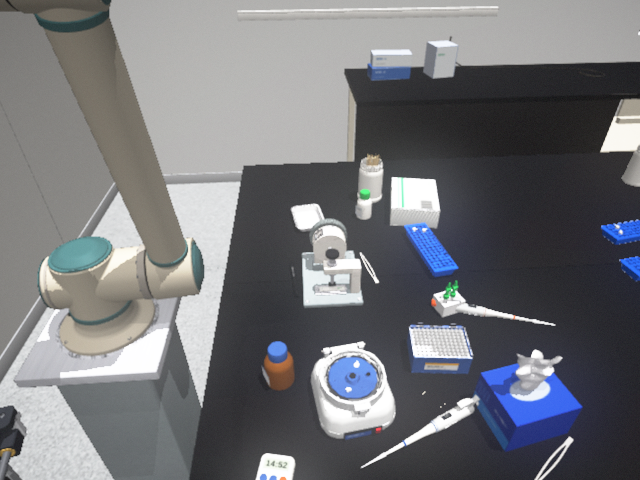

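```bash
cat > h.py <<'E'
import cv2, numpy as np
from scipy.spatial.transform import Rotation as R
from plant import r, gripper_to, inverse_kinematics, vision, models, telemetry as T
def proj(p,c):
    k=vision.get_calibration(c); q=k["orientation"]; M=R.from_quat([q[1],q[2],q[3],q[0]]).as_matrix().T
    K=np.array([[k["fx"],0,k["cx"]],[0,k["fy"],k["cy"]],[0,0,1]])
    return cv2.projectPoints(np.atleast_2d(np.float64(p)),cv2.Rodrigues(M)[0],-M@k["position"],K,k["D"])[0][:,0]
def window_view(name,c="top",z=0.1167,x=0.5190,y=0.1530,s=10):
    """rectified window: rows down = towards the robot; 44 x 44 mm plane tilted 40 deg"""
    im=vision.snapshot(c); a=np.radians(40)
    u=np.array([0,-1,0]); v=np.array([-np.cos(a),0,-np.sin(a)])   # right, down in window
    m=np.array([[-1,-1],[1,-1],[1,1],[-1,1]])*0.022
    P=np.array([[x,y,z]])+m[:,:1]*u+m[:,1:]*v
    n=44*s; H=cv2.getPerspectiveTransform(np.float32([[0,0],[n,0],[n,n],[0,n]]),proj(P,c).astype(np.float32))
    w=cv2.warpPerspective(im,H,(n,n),flags=cv2.INTER_CUBIC|cv2.WARP_INVERSE_MAP)
    cv2.imwrite(f"pics/{name}.png",w[:,:,::-1]); return w
E
python3 - <<'E'
from h import *
a=window_view("w0t"); b=window_view("w0s","side")
cv2.imwrite("pics/w0.png",np.hstack([a[:,:,::-1],b[:,:,::-1]])[:, :][::1,::1][:440])
E
python3 -c "
import cv2;i=cv2.imread('pics/w0.png');cv2.imwrite('pics/w0.png',cv2.resize(i,(800,400)))"
```

```text
(no output)
```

View pics/w0.png

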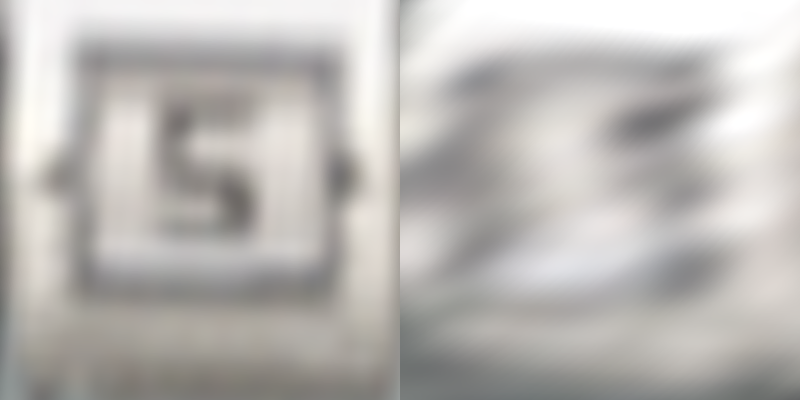

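The top view shows the marker upright at yaw ≈ 0, with the ring at (272,245) and the knob at (343,240). The rectified window shows a 5, centred within about 1 mm of the side marks. It needs about +1.24 rad, which is about 62 mm of rim travel.

```bash
cat >> h.py <<'E'
XC,YC=0.548,0.191
Q=np.array([0,np.sqrt(.5),np.sqrt(.5),0])
def F(n=5):
    a=[]
    for _ in range(n): a.append(T.current_wrist_force()); r.hold(0.01)
    return np.mean(a,0)
E
python3 - <<'E'
from h import *
p=T.current_ee_pos(); r.move_l([p[0],p[1],0.30],vel=0.3)
gripper_to(0.0,5)
for q in (Q,Q*[1,1,-1,1]):
    j=inverse_kinematics([XC-.01,YC,.23],q); print(np.round(j,2) if j is not None else None)
js=[(abs(j[5]),tuple(q)) for q in (Q,Q*[1,1,-1,1]) if (j:=inverse_kinematics([XC-.01,YC,.23],q)) is not None]
q=np.array(min(js)[1]); print(q)
r.move_to([XC-.01,YC,.23],q)
r.move_l([XC-.01,YC,.172],vel=0.15); r.hold(.2)
f0=F(); print("f0",f0,T.current_opening(),T.current_t())
hit=r.move_l([XC-.01,YC,.140],vel=0.01,guard=1.5)
print(hit,T.current_ee_pos(),F()-f0,T.current_t())
r.hold(.1); print(F()-f0)
E
```

```text
[ 0.22  0.26  1.48 -0.    1.41  0.22]
None
[0.         0.70710678 0.70710678 0.        ]
f0 [ 0.1852009   0.33144125 -0.14527117] 0.0009744062548490087 6.8417
False [0.53806996 0.19106642 0.14013795] [-0.23425441 -0.46008864  1.69009096] 10.2333
[-0.44086355  0.12358539  1.83021485]
```

```bash
python3 - <<'E'
from h import *
out=[]
for c,(u,v) in (("side",(330,240)),("top",(285,240))):
    im=vision.snapshot(c)[v-55:v+45,u-50:u+50,::-1]; out.append(cv2.resize(im,(400,400),interpolation=cv2.INTER_CUBIC))
cv2.imwrite("pics/touch.png",np.hstack(out))
for c in("side","top"):
  print(c,proj([[XC-.01,YC,.115],[XC,YC,.125]],c))
  for t in("ring_top",): print([(np.round(d["at"],4),d["score"]) for d in models.mark_of(t,c)])
E
```

```text
side [[323.66745689 226.95530591]
 [327.3659604  223.70653845]]
[(array([0.5491, 0.1894, 0.1297]), 0.65)]
top [[270.9266982  247.48746205]
 [270.35484109 241.71612162]]
[(array([ 0.5459,  0.1099, -0.0017]), 0.22)]
```

View pics/touch.png

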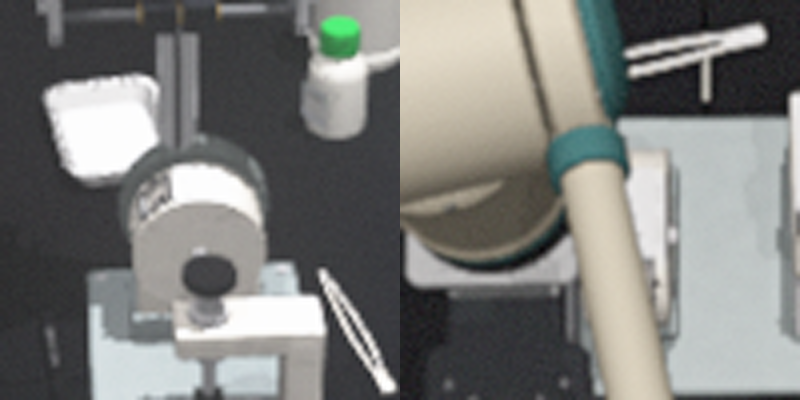

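```bash
python3 - <<'E'
from h import *
im=vision.snapshot("side"); u,v,s=300,180,9
o=cv2.resize(im[v:v+60,u:u+60,::-1],(540,540),interpolation=cv2.INTER_CUBIC)
t=np.linspace(0,2*np.pi,60)
def draw(P,col):
    p=((proj(P,"side")-[u,v]+.5)*s).astype(np.int32); cv2.polylines(o,[p],True,col,1)
for y,c in((.181,(0,255,255)),(.201,(0,165,255))): draw(np.c_[XC+.05*np.cos(t),0*t+y,.08+.05*np.sin(t)],c)
x,y,z=T.current_ee_pos(); z-=.025
draw([[x-.0125,y-.008,z],[x+.0125,y-.008,z],[x+.0125,y+.008,z],[x-.0125,y+.008,z]],(0,0,255))
draw([[x-.0125,y-.008,z],[x+.0125,y-.008,z],[x+.0125,y-.008,z+.05],[x-.0125,y-.008,z+.05]],(0,255,0))
cv2.imwrite("pics/ov.png",o); print(F(),T.current_tool_rot())
E
```

```text
[-0.28431075  0.03813292  2.30970933] [1.02831500e-05 7.07127767e-01 7.07085790e-01 8.67746810e-05]
```

View pics/ov.png

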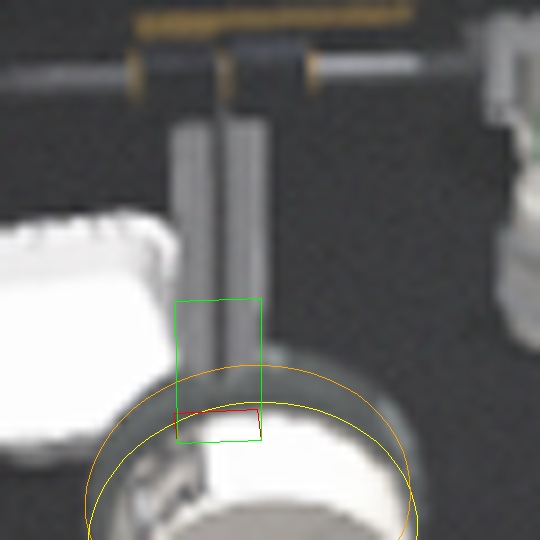

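```bash
python3 - <<'E'
from h import *
f=lambda P:np.round((proj(P,"side")-[300,180]+.5)*9).astype(int).tolist()
t=np.linspace(0,2*np.pi,400)
for dz in(-.009,0,.009):
    print(dz,{n:f([[XC,y,z+dz]])[0] for n,y,z in(("hoodR",.131,.123),("hoodL",.173,.123),("ringF",.181,.13),("ringB",.201,.13))})
    c=np.array(f(np.c_[XC+.05*np.cos(t),0*t+.201,.08+dz+.05*np.sin(t)])); print("  xmin,xmax,ymin",c[:,0].min(),c[:,0].max(),c[:,1].min())
for z in(.115,.12,.13,.138): print(z,[f([[.538,y,z]])[0] for y in(.183,.199)])
E
```

```text
-0.009 {'hoodR': [267, 546], 'hoodL': [256, 463], 'ringF': [253, 428], 'ringB': [248, 390]}
  xmin,xmax,ymin 86 410 390
0 {'hoodR': [267, 521], 'hoodL': [256, 438], 'ringF': [253, 403], 'ringB': [248, 365]}
  xmin,xmax,ymin 85 411 365
0.009 {'hoodR': [267, 495], 'hoodL': [256, 412], 'ringF': [253, 377], 'ringB': [248, 340]}
  xmin,xmax,ymin 85 411 340
0.115 [[219, 442], [216, 412]]
0.12 [[219, 428], [216, 398]]
0.13 [[219, 400], [215, 371]]
0.138 [[219, 378], [215, 348]]
```

```bash
python3 - <<'E'
from h import *
print(F(10),np.round(T.current_joints(),4),np.round(T.current_joint_efforts(),2),T.current_torque())
for z in (.1405,.141,.142,.144,.147,.152,.158,.165,.19):
    r.move_l([XC-.01,YC,z],vel=0.04); print(z,np.round(T.current_ee_pos(),4),np.round(F(6),2))
im=vision.snapshot("side"); u,v,s=300,160,9
o=cv2.resize(im[v:v+65,u:u+60,::-1],(540,585),interpolation=cv2.INTER_CUBIC)
x,y,z=T.current_ee_pos(); z-=.025
P=[[x-.0125,y-.008,z],[x+.0125,y-.008,z],[x+.0125,y-.008,z+.05],[x-.0125,y-.008,z+.05]]
cv2.polylines(o,[((proj(P,"side")-[u,v]+.5)*s).astype(np.int32)],True,(0,255,0),1)
cv2.imwrite("pics/ov2.png",o); print(T.current_t(),T.current_opening())
E
```

```text
[-0.33566588  0.35213092  2.00540507] [2.1930e-01 3.1630e-01 1.6244e+00 1.0000e-04 1.2007e+00 2.1930e-01] [ -0.25 -40.   -21.45  -0.08  -0.08   0.  ] [ 0.04769436 -0.0365408  -0.04388805]
0.1405 [0.5379 0.1909 0.1403] [-0.21  0.15  0.57]
0.141 [0.538  0.191  0.1409] [-0.15  0.12 -0.08]
0.142 [0.5381 0.191  0.1421] [-0.12  0.11 -0.01]
0.144 [0.5381 0.191  0.1442] [-0.03 -0.28  0.11]
0.147 [0.5382 0.191  0.1473] [ 0.09 -0.03 -0.15]
0.152 [0.5383 0.1911 0.1524] [0.05 0.14 0.01]
0.158 [0.5383 0.1911 0.1584] [-0.08  0.24  0.06]
0.165 [0.5383 0.1911 0.1654] [ 0.25 -0.12  0.03]
0.19 [0.5379 0.191  0.1899] [-0.15 -0.05 -0.03]
14.175 0.000502674248875704
```

View pics/ov2.png

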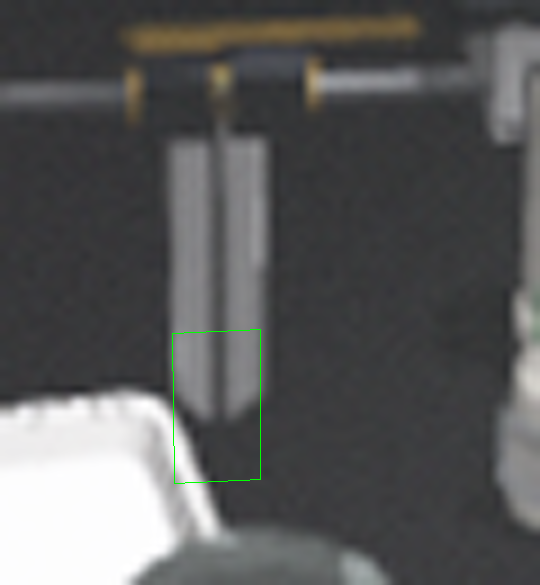

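The overlay shows the bevelled closed tips ending about 22 mm above where the nominal nose length puts them. The force data put ring contact at TCP z ≈ 0.1406, and the ring in the image sits about 8 mm above nominal. From here I go by force and drag in closed-loop steps.

```bash
cat >> h.py <<'E'
def stroke(d0,d1,zs,Ft=8.3,step=.0015):
    """drag along the rim from d0 to d1 (x offsets from XC) under force control; zs: start height"""
    r.move_l([XC+d0,YC,zs],vel=0.12); r.hold(.15); f0=F(8); log=[]
    hit=r.move_l([XC+d0,YC,zs-.008],vel=0.006,guard=1.5)
    z=T.current_ee_pos()[2]; zc=z
    if not hit: print("no contact"); r.move_l([XC+d0,YC,zs],vel=.1); return
    d=d0; pressed=0; n=0; sg=np.sign(d1-d0)
    while n<90:
        n+=1
        f=F(3)-f0; th=np.arcsin(np.clip(d/.05,-1,1)); fn=f[0]*np.sin(th)+f[2]*np.cos(th)
        log.append((round(d*1e3,1),round(z*1e3,2),round(fn,1),round(f[0],1)))
        if fn>11: z+=.0006; r.move_l([XC+d,YC,z],vel=.03); continue
        if abs(fn-Ft)<1.2: pressed=1
        dz=np.clip((fn-Ft)/7e3*.6,-.0003,.0003)
        if pressed:
            if sg*(d1-d)<1e-5: break
            dn=d+sg*min(step,abs(d1-d)); z+=np.sqrt(.05**2-dn*dn)-np.sqrt(.05**2-d*d) if abs(dn)>.003 else 0; d=dn
        z+=dz; r.move_l([XC+d,YC,z],vel=0.03)
    r.move_l([XC+d,YC,z+.02],vel=.1)
    print("contact z",zc,"n",n,"t",T.current_t()); print(log[::2])
def look(name):
    p=T.current_ee_pos(); r.move_l([p[0],p[1],.21],vel=.25)
    r.move_to([.45,-.12,.25],Q); w=window_view(name,z=.121); print(T.current_t()); return w
E
python3 - <<'E'
from h import *
stroke(-.013,.012,.143)
look("w1")
E
```

```text
contact z 0.13918436210953183 n 25 t 22.6417
[(-13.0, np.float64(139.18), np.float64(3.2), np.float64(-0.2)), (-13.0, np.float64(138.58), np.float64(4.4), np.float64(-0.7)), (-13.0, np.float64(138.07), np.float64(6.3), np.float64(-1.0)), (-13.0, np.float64(137.71), np.float64(6.8), np.float64(-1.6)), (np.float64(-11.5), np.float64(137.88), np.float64(8.2), np.float64(-2.9)), (np.float64(-8.5), np.float64(138.5), np.float64(8.6), np.float64(-5.2)), (np.float64(-5.5), np.float64(138.99), np.float64(7.8), np.float64(-4.4)), (np.float64(-2.5), np.float64(139.1), np.float64(8.2), np.float64(-4.3)), (np.float64(0.5), np.float64(139.08), np.float64(7.7), np.float64(-3.6)), (np.float64(3.5), np.float64(138.92), np.float64(7.8), np.float64(-3.2)), (np.float64(6.5), np.float64(138.57), np.float64(8.0), np.float64(-2.8)), (np.float64(9.5), np.float64(138.03), np.float64(8.1), np.float64(-2.3)), (np.float64(12.0), np.float64(137.45), np.float64(7.9), np.float64(-2.1))]
24.3083
```

View pics/w1.png

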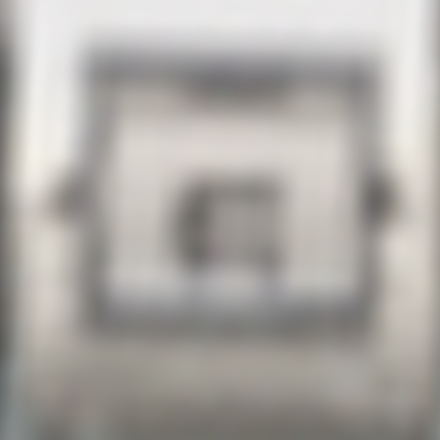

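The window now shows the top of a 6 at rows 175–270, with the marks at row 198, so the drum reads about 5.6. The drag held about 8 N with roughly 18 mm of useful travel. About 43 mm of rim travel is left.

```bash
python3 - <<'E'
from h import *
r.move_to([XC-.015,YC,.18],Q)
stroke(-.015,.013,.141)
stroke(-.015,.013,.141)
look("w2")
E
```

```text
contact z 0.13871723315698195 n 26 t 34.1
[(-15.0, np.float64(138.72), np.float64(2.9), np.float64(0.1)), (-15.0, np.float64(138.12), np.float64(4.7), np.float64(-0.7)), (-15.0, np.float64(137.57), np.float64(5.9), np.float64(-0.7)), (-15.0, np.float64(137.19), np.float64(7.4), np.float64(-1.0)), (np.float64(-12.0), np.float64(137.88), np.float64(7.5), np.float64(-4.0)), (np.float64(-9.0), np.float64(138.44), np.float64(8.6), np.float64(-4.9)), (np.float64(-6.0), np.float64(138.91), np.float64(7.7), np.float64(-3.9)), (np.float64(-3.0), np.float64(139.09), np.float64(7.3), np.float64(-4.2)), (np.float64(-0.0), np.float64(139.01), np.float64(8.5), np.float64(-3.6)), (np.float64(3.0), np.float64(138.99), np.float64(7.8), np.float64(-2.9)), (np.float64(6.0), np.float64(138.61), np.float64(8.1), np.float64(-2.8)), (np.float64(9.0), np.float64(138.11), np.float64(8.4), np.float64(-2.2)), (np.float64(12.0), np.float64(137.49), np.float64(7.9), np.float64(-1.6))]
contact z 0.13874582991289164 n 28 t 43.1333
[(-15.0, np.float64(138.75), np.float64(2.3), np.float64(0.4)), (-15.0, np.float64(1
[... 213 characters left out ...]
4), np.float64(-0.5)), (np.float64(-12.0), np.float64(137.55), np.float64(8.3), np.float64(-3.7)), (np.float64(-9.0), np.float64(138.18), np.float64(8.5), np.float64(-4.9)), (np.float64(-6.0), np.float64(138.65), np.float64(8.4), np.float64(-4.0)), (np.float64(-3.0), np.float64(138.92), np.float64(8.0), np.float64(-3.9)), (np.float64(-0.0), np.float64(138.91), np.float64(7.9), np.float64(-3.3)), (np.float64(3.0), np.float64(138.84), np.float64(8.3), np.float64(-3.0)), (np.float64(6.0), np.float64(138.54), np.float64(7.7), np.float64(-2.4)), (np.float64(9.0), np.float64(137.98), np.float64(8.2), np.float64(-2.0)), (np.float64(12.0), np.float64(137.26), np.float64(7.9), np.float64(-1.6))]
44.8
```

View pics/w2.png

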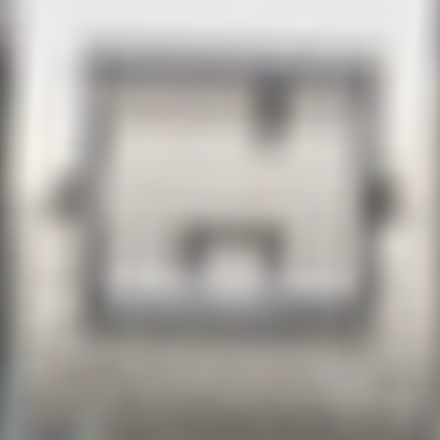

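The window shows the lower right leg of a 7 at (270, 80–140) and the top of an 8 at row 225. The drum has overshot to about 7.5, so it must come back about 16 mm. I'll do a quicker backward stroke, then look from above the plunger.

```bash
cat >> h.py <<'E'
def quick(d0,d1,z,Ft=8.3,step=.0025):
    r.move_l([XC+d0,YC,z+.003],vel=.15); r.move_l([XC+d0,YC,z],vel=.03)
    d=d0; pressed=0; log=[]; sg=np.sign(d1-d0)
    for n in range(30):
        f=F(2); th=np.arcsin(d/.05); fn=f[0]*np.sin(th)+f[2]*np.cos(th)
        log.append((round(float(d)*1e3,1),round(float(z)*1e3,2),round(float(fn),1),round(float(f[0]),1)))
        if fn>11: z+=.0006; r.move_l([XC+d,YC,z],vel=.03); continue
        if abs(fn-Ft)<1.3: pressed=1
        z+=np.clip((fn-Ft)/7e3*.8,-.0005,.0004)
        if pressed:
            if sg*(d1-d)<1e-5: break
            dn=d+sg*min(step,abs(d1-d)); z+=np.sqrt(.05**2-dn*dn)-np.sqrt(.05**2-d*d) if abs(dn)>.003 else 0; d=dn
        r.move_l([XC+d,YC,z],vel=.04)
    r.move_l([XC+d,YC,.162],vel=.2); print(log,T.current_t())
E
python3 - <<'E'
from h import *
r.move_to([XC+.008,YC,.165],Q)
quick(.008,-.0082,.1388)
r.move_l([.548,.053,.162],vel=.25)
window_view("w3",z=.121); print(T.current_t())
E
```

```text
[(8.0, 138.8, 3.8, 0.3), (8.0, 138.3, 5.6, 0.4), (8.0, 138.0, 6.7, 0.8), (8.0, 137.81, 6.8, 1.3), (8.0, 137.64, 6.9, 1.2), (8.0, 137.49, 7.7, 1.8), (5.5, 137.76, 6.1, 2.3), (3.0, 137.51, 6.0, 4.2), (0.5, 137.25, 7.3, 3.2), (-2.0, 137.13, 7.2, 2.8), (-4.5, 136.84, 8.0, 2.6), (-7.0, 136.52, 8.6, 2.2), (-8.2, 136.37, 8.6, 2.4)] 50.1333
50.8833
```

View pics/w3.png

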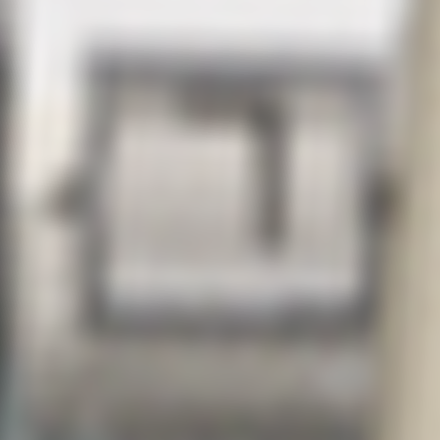

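```bash
python3 - <<'E'
import cv2,numpy as np
from h import proj
w=cv2.cvtColor(cv2.imread("pics/w3.png"),cv2.COLOR_BGR2GRAY).astype(int)
print("leg",[(i,int(w[i,262:280].mean()-w[i,140:165].mean())) for i in range(70,310,8)])
print("marks",[(i,int(w[i,58:74].mean()),int(w[i,378:390].mean())) for i in range(160,236,6)])
# geometry: rows in the rectified view relative to the mark
a=np.radians(40);x,y,z=.519,.153,.121;s=10;c="top"
u=np.array([0,-1,0]);v=np.array([-np.cos(a),0,-np.sin(a)])
m=np.array([[-1,-1],[1,-1],[1,1],[-1,1]])*.022
H=cv2.getPerspectiveTransform(proj(np.array([[x,y,z]])+m[:,:1]*u+m[:,1:]*v,c).astype(np.float32),np.float32([[0,0],[440,0],[440,440],[0,440]]))
def row(R,phi,dx=0): 
    t=a-phi; return cv2.perspectiveTransform(proj([.547-R*np.sin(t),y,.0875+R*np.cos(t)],c)[None].astype(np.float32),H)[0,0,1]
for Rd in(38,40,41,42):
    R=Rd*1e-3
    print(Rd,"mark",row(.043,0),"digit top/bot by err",[(e,round(float(row(R,e+.0075/R)),0),round(float(row(R,e-.0075/R)),0)) for e in(-.05,0,.05,.1)])
E
```

```text
leg [(70, 2), (78, -7), (86, -16), (94, -26), (102, -40), (110, -55), (118, -69), (126, -77), (134, -78), (142, -78), (150, -76), (158, -73), (166, -70), (174, -67), (182, -64), (190, -62), (198, -62), (206, -63), (214, -60), (222, -58), (230, -55), (238, -46), (246, -35), (254, -24), (262, -14), (270, -8), (278, -3), (286, 2), (294, 3), (302, 2)]
marks [(160, 204, 145), (166, 191, 139), (172, 178, 129), (178, 165, 121), (184, 151, 113), (190, 139, 106), (196, 130, 101), (202, 127, 100), (208, 129, 101), (214, 137, 105), (220, 149, 109), (226, 162, 114), (232, 173, 120)]
38 mark 216.5303 digit top/bot by err [(-0.05, 126.0, 269.0), (0, 105.0, 253.0), (0.05, 84.0, 237.0), (0.1, 63.0, 219.0)]
40 mark 216.5303 digit top/bot by err [(-0.05, 140.0, 283.0), (0, 118.0, 267.0), (0.05, 96.0, 249.0), (0.1, 73.0, 231.0)]
41 mark 216.5303 digit top/bot by err [(-0.05, 147.0, 290.0), (0, 125.0, 273.0), (0.05, 102.0, 255.0), (0.1, 79.0, 236.0)]
42 mark 216.5303 digit top/bot by err [(-0.05, 154.0, 298.0), (0, 131.0, 280.0), (0.05, 108.0, 261.0), (0.1, 84.0, 242.0)]
```

Measured against the drum geometry, the 7 is within about 0.03 rad of the middle: leg rows 100–248, mark at row 202, including parallax. Now I press the plunger.

```bash
python3 - <<'E'
from h import *
r.move_l([.548,.053,.1425],vel=.1)
hit=r.move_l([.548,.053,.1195],vel=.025,guard=7.5)
p=T.current_ee_pos(); print(hit,p,F(2),T.current_t())
r.hold(.1); print(T.current_wrist_force())
r.move_l([.548,.053,.175],vel=.12); print(T.current_t())
im=vision.snapshot("side"); cv2.imwrite("pics/end.png",im[:,:,::-1])
E
```

```text
True [0.54865397 0.05320725 0.12510647] [-2.0916232  -0.20834883  8.80980811] 51.95
[-1.92923051  0.6134871   8.49221481]
52.6167
```

```bash
python3 - <<'E'
from h import *
r.move_l([.548,.053,.150],vel=.15)
hit=r.move_l([.548,.053,.1365],vel=.015,guard=.8)
zc=T.current_ee_pos()[2]; print(hit,zc,T.current_wrist_force(),"travel",zc-.1251,T.current_t())
if zc-.1251<.0155:
    h=r.move_l([.548,.053,zc-.0195],vel=.03,guard=9); print("again",h,T.current_ee_pos()[2],T.current_wrist_force())
r.move_l([.548,.053,.18],vel=.2); r.hold(.1); print(T.current_t())
window_view("w4",z=.121); r.sign_off()
E
```

```text
True 0.13800999462607683 [ 0.62121265 -0.28950835  0.61008555] travel 0.012909994626076837 53.7167
again True 0.12339703509549779 [-1.91388537 -0.21169328 10.79592151]
54.775
the job is handed in; nothing more can be done
```

The job is handed in: the 7 is within about 0.03 rad of the window's middle. I pressed the plunger down twice, the second time because travel on the first seemed short, reaching about 10.8 N and roughly 15 mm. It was then released at about 54.8 s; I did not view a picture after the presses to confirm the final state.

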